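Shut the tea box and park it against the condiment tray

TASK

Lower the hinged lid of the wooden tea box gently, without letting it slam, and press its front edge down until the catch snaps and the lid stays fully shut. Then slide the shut box back over the worktop until its back face lies flush along the straight front of the wooden condiment tray, not hanging past the tray's ends. Keep the box standing on the worktop, do not force it, and leave the jars, the lemon and the tomato where they are.

Things in the scene. Friction and masses are not known exactly. Their poses are not given: they have to be found in the camera images.
- box: plain wooden box with a hinged lid, 130 mm deep (x), 190 mm wide (y), 85 mm high without the lid, loose, about 0.9 kg with the tea carton in it. Origin: centre of its underside; x points from its front (with the catch, towards the robot) to its back (hinge side), z up. Walls 8 mm. The lid's board is 130 x 190 x 12 mm and, shut, lies 87 to 99 mm above the worktop
- lid (a joint): angle of the box's lid, rad: 0 shut, grows as it opens upward; 1.57 is upright, at the start it leans a little past upright, away from the robot. A stiff hinge: it stays where it is left and takes 0.05 to 0.25 N m to move. Unlatched on the roller it reads about 0.09
- lid_hinge (a point): middle of the lid's hinge line, in the box's frame at x +60 mm, z +85 mm; the line runs along the box's y
- lid_tongue (a point): lower end of the steel tongue in the middle of the lid's front edge, 36 mm wide. Lid shut, it stands out 20 mm from the box's front face, 53 to 92 mm above the worktop; a bar inside it must snap past a spring roller on the box's front: 7 to 10 N on the lid's front edge. Until then the lid stands on the roller, some 12 mm ajar at the front
- lid_front (a point): middle of the lid's front edge on its outer (upper) face: 115 mm from the hinge line along the lid and 14 mm out from it (the edge itself is 10 mm farther along)
- box_back_left (a point): point on the box's flat back face at its left (+y) rear corner, 20 mm above its underside, 90 mm from the middle
- box_back_right (a point): the same at the right (-y) rear corner
- tray: low open wooden condiment tray screwed to the worktop, 100 mm deep (x), 360 mm wide (y), 40 mm high, jars standing in it. Origin: centre of its underside; x points away from the robot
- tray_front (a point): middle of the tray's straight front face, 20 mm above the worktop (x -50 mm in the tray's frame); axes as the tray's
- spice_0: round spice jar, 46 mm across, 106 mm high, green cap, standing in the tray; leave alone; origin at the centre of its underside
- spice_1: round spice jar, 46 mm across, 106 mm high, green cap, standing in the tray; leave alone; origin at the centre of its underside
- jam_jar: round glass jam jar, 68 mm across, 84 mm high, standing in the tray; leave alone; origin at the centre of its underside
- salt_shaker: salt shaker, 44 mm across, 90 mm high, standing in the tray; leave alone; origin at the centre of its underside
- lemon: lemon, 75 mm long, 53 mm high, lying on the worktop to the right; leave alone
- tomato: tomato, 64 mm across, standing on the worktop to the left; leave alone

How it is judged:
By the outcome, as a careful person would: the job done as asked, in the order asked, and still so for the second after the job is handed in, with the robot touching nothing.
It also fails if it takes over 64 s, if anything falls off the work surface, if the arm or the gripper's body presses on something with over 40 N, if the wrist force passes 120 N, or if a joint passes its speed limit or range.

ROBOT

A 7-joint arm with a two-finger parallel gripper is mounted at the origin on a cart in front of the work surface, level with it; the furniture and walls round the work are solid. World frame = base frame: x ahead of the robot, y to its left, z up, the work surface at z = 0. Lengths are in m, angles in rad, forces in N, time in s.
With the tool pointing down it reaches from about 0.425 to 0.925 m from the base axis. Payload 6.8 kg.
Tool frame: the origin (TCP) lies where the fingers leave the gripper's body, on its centre line; the fingertips stand 73 mm ahead of it and the grasp point (between the pads) lies 54 mm ahead of it; z points along the fingers, y is the line along which they close (so a half turn about z gives the same grasp; the last joint's range is limited). The gripper opens to 85 mm and grips with 20 to 120 N. Pads are 22 mm wide; open, the fingers measure 114 mm over their backs; the gripper's body (76 mm by 85 mm) begins 54 mm behind the grasp point. The pads swing forward as they close: fully open they stand 13 mm farther back than shut.
Start: joints at [1.098, 0.477, 0.022, 1.555, -0.011, 1.109, -0.083], TCP at [0.241, -0.631, 0.304] pointing down, gripper open.
Joint ranges: [-2.96, 2.96], [-0.34, 2.1], [-1.41, 1.46], [0.24, 2.44], [-1.37, 4.51], [0.17, 1.92], [-2.96, 2.96]. Speed limits (rad/s): [2.39, 2.39, 3.14, 3.14, 3.14, 3.14, 3.14].

INTERFACE

Orientations are given as a unit quaternion [w, x, y, z].
In Python, from station import telemetry, camera, camera_params, env, finder gives the robot as it stands.
- The arm moves only by the tool arm_command, never from a script. Its argument "steps" is text: rows parted by semicolons, each of 5 numbers parted by spaces: the opening in per cent of the stroke, from 0 (shut) to 100 (fully open), then the shift along the tool's x, y, z in mm, then the turn about the tool's z in degrees. In form: gripper x y z twist; .... A call has 1 to 20 rows; each row shifts and turns the commanded pose from where the row before left it, along the tool's axes as they then stand; what a row does not reach is not made up. A row lasts 1/10 s, in which the tool goes at most 50 mm and 8.59 degrees, less where a joint would pass 70% of its speed; a pose out of reach is approached as far as the arm can. A call is refused whole if a number of a shift passes 50 or a number of a turn 8.59, either way. A call with a gripper value outside its range is refused whole. The fingers move at their own pace and stop on an object; "squeeze" is the grip in N (left out, the last holds). Time passes only in rows, so rows that do not move let the fingers close. It gives the time, the measured TCP pose, the force, the opening and the grip force at its end, in the units of the state.
- telemetry.read_state(): the state, without advancing time (a new reading comes with each control period).
- camera(name): name is "side" or "top"; returns the picture (384x512x3 uint8, red, green, blue); there is no depth.
- camera_params(name): a dict with "fx", "fy", "cx", "cy" (pixels), "xyz" and "rotation" of the camera in the world. Camera axes: x right, y down, z forward; pixel columns grow to the right and rows downward; lengths in m; the calibration is good to about 2 mm. A picture is of the moment at which its call begins. camera_params takes no time and is no camera call.
- env.job_done(): hands the job in; it is judged then, once.
Trained networks look in the newest picture that a camera, given by its name, has taken for a name from the list of things; names that differ only in an ending like _2 or _b are one class to them, and where a whole thing is asked for, a point or a joint stands for the part that bears it (a point fixed in the world has none). Each returns a list of dicts, best first, with "conf" (0 to 1); they miss things now and then, are a little off and sometimes report something else, mostly with a low value. They report only what shows in the picture. A call takes as long as a camera call.
- finder.outline_of(camera, thing): "pixels" (384x512 bool, what is visible of it).
- finder.mark_of(camera, thing): "xyz" ([x, y, z] in m, in the coordinates of the camera as it stood for that picture, good to about 4 mm: a listed point, or the origin of a listed thing).
The state is a dict: "clock": time; "qpos": joint angles; "qvel": joint speeds; "effort": joint torques, N m; "position": TCP position; "tool_rot": TCP orientation; "wrist_force": force on the tool from outside, world axes, zero at the start; "ft_torque": the same for the moment, N m; "gripper_width": finger opening in m; "finger_force": force on a finger pad.
Only numpy, scipy, OpenCV 4.12 (cv2) and the standard library are available. Lean on these libraries where they do the work, as an engineer would, in place of code of your own. Each camera call takes 0.05 s, during which the arm holds its last target. There are 200 camera calls.

## Working session

There is one attempt and no reset: what is moved stays moved. The work goes in short steps, Python scripts to look and compute and a tool call to move; the robot and the scene stay as the last step left them, time stands still between calls to the robot, and variables do not carry over. Pictures are saved under pics/ and viewed, at most 10 in all, crops included, and the job is handed in when it is done.

Besides the shell and the picture viewer there is one more tool, called after "Emit:" as name(argument=value, ...), one argument or row to a line, values as JSON. arm_command: Moves the arm, as the interface text tells. Its arguments: {"type":"object","properties":{"steps":{"type":"string"},"squeeze":{"type":"number"}},"required":["steps"]}

```bash
ls; mkdir -p pics; cat > h.py <<'E'
from station import telemetry, camera, camera_params, env, finder
import numpy as np, cv2
from scipy.spatial.transform import Rotation as R
def w(cam,p):
    c=camera_params(cam); Rm=np.array(c["rotation"],float)
    if Rm.size==4: Rm=R.from_quat(Rm[[1,2,3,0]]).as_matrix()
    return Rm@np.array(p)+np.array(c["xyz"])
def snap(cam,fn=None):
    im=camera(cam)
    if fn: cv2.imwrite("pics/"+fn,im[:,:,::-1])
    return im
def marks(cam,names):
    for n in names:
        for d in finder.mark_of(cam,n)[:1]:
            print(cam,n,np.round(d["conf"],2),np.round(w(cam,d["xyz"])*1000).astype(int))
def st():
    s=telemetry.read_state()
    q=s["tool_rot"]; print("t",round(s["clock"],2),"pos",np.round(np.array(s["position"])*1000,1),"F",np.round(s["wrist_force"],1),"M",np.round(s["ft_torque"],2)); print(np.round(R.from_quat(np.array(q)[[1,2,3,0]]).as_matrix(),3), "w",s["gripper_width"],"q",np.round(s["qpos"],2))
E
python3 - <<'E'
from h import *
st()
for c in("side","top"):
    print(camera_params(c)); snap(c,c+"0.png")
    marks(c,["box","lid_hinge","lid_tongue","lid_front","box_back_left","box_back_right","tray","tray_front","lemon","tomato","spice_0","jam_jar","salt_shaker"])
E
```

```text
pics
t 0.0 pos [ 240.7 -630.2  302.9] F [ 0.7 -0.2 -1.1] M [ 0.01 -0.03 -0.02]
[[ 0.934  0.357 -0.001]
 [ 0.357 -0.934  0.002]
 [-0.    -0.002 -1.   ]] w 0.08522251667569965 q [ 1.1   0.48  0.02  1.56 -0.01  1.11 -0.08]
{'fx': 431.4997817770666, 'fy': 431.4997817770666, 'cx': 254.29237549013578, 'cy': 188.86437404520953, 'xyz': array([-0.23929968, -0.0435126 ,  1.08573357]), 'rotation': array([-0.26117454,  0.68400291, -0.6385406 ,  0.23705228])}
side box 0.96 [582  34   0]
side lid_hinge 0.85 [647  21  85]
side lid_tongue 0.82 [620  23 229]
side lid_front 0.73 [664  18 203]
side box_back_right 0.9 [633 -69  18]
side lemon 0.58 [ 622 -284    3]
side tomato 0.85 [521 335  -1]
side spice_0 0.82 [ 740 -108    8]
side jam_jar 0.31 [ 737 -109   10]
side salt_shaker 0.56 [771 165   9]
{'fx': 421.3655046768754, 'fy': 421.3655046768754, 'cx': 253.99865110868882, 'cy': 190.16682290372648, 'xyz': array([0.46964726, 0.02983304, 1.19380896]), 'rotation': array([-0.05567783,  0.71340301, -0.69763362,  0.03554513])}
top box 0.57 [584  34  -4]
top lid_hinge 0.91 [642  20  83]
top lid_tongue 0.65 [618  26 228]
top lid_front 0.88 [661  15 202]
top box_back_left 0.87 [664 107  20]
top box_back_right 0.67 [630 -70  24]
top tray 0.78 [746  22  -3]
top tray_front 0.7 [700  24  22]
top lemon 0.66 [ 616 -283    2]
top spice_0 0.85 [ 732 -111    9]
top jam_jar 0.8 [752  71   4]
top salt_shaker 0.65 [740 -23   4]
```

View pics/side0.png

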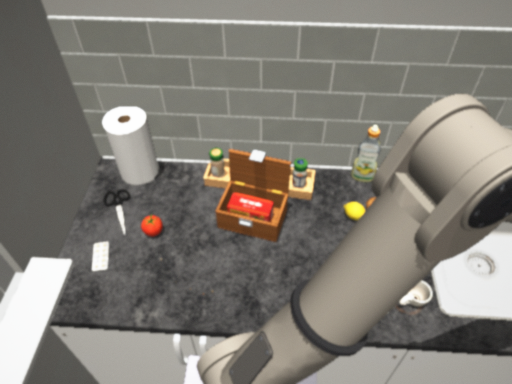

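View pics/top0.png

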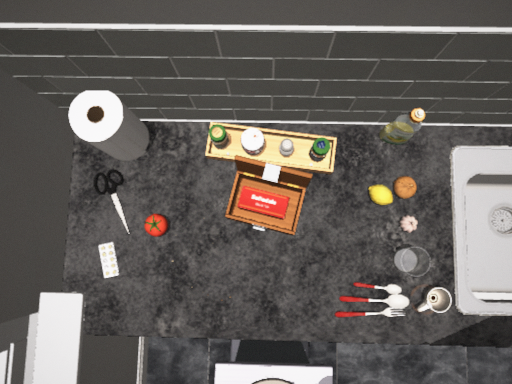

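The top view shows the box around pixel (265,205), yawed clockwise. The lid is upright, with its tongue at (272,173). The tray is at (270,148), nearly parallel to the wall. Next I'll measure the yaw of the tray and the box.

```bash
cat >> h.py <<'E'
def ground(cam,uv,z=0.):
    c=camera_params(cam); uv=np.atleast_2d(uv).astype(float)
    d=np.c_[(uv[:,0]-c["cx"])/c["fx"],(uv[:,1]-c["cy"])/c["fy"],np.ones(len(uv))]
    o=w(cam,[0,0,0]); d=np.array([w(cam,k)-o for k in d])
    return o+d*((z-o[2])/d[:,2])[:,None]
def traylines(cam="top"):
    m=finder.outline_of(cam,"tray")[0]["pixels"]
    cols=np.where(m.any(0))[0]
    low=np.array([(c,np.where(m[:,c])[0].max()+1) for c in cols])
    g=ground(cam,low,0)
    print("cols",cols.min(),cols.max())
    k=np.ones(len(g),bool); k[:4]=k[-4:]=False
    k&=g[:,0]<np.percentile(g[k,0],60)+.01
    for _ in range(8):
        p=np.polyfit(g[k,1],g[k,0],1); r=g[:,0]-np.polyval(p,g[:,1]); k=(abs(r)<.004); k[:4]=k[-4:]=False
    print("front x = %.4f + %.4f y"%(p[1],p[0]),"yaw deg",-np.degrees(np.arctan(p[0])),k.sum(), "yrange",g[k,1].min(),g[k,1].max())
    return g
E
python3 - <<'E'
from h import *
snap("top")
g=traylines()
print(np.round(g[::6,:2]*1000).astype(int).tolist())
m=finder.outline_of("top","tray")[0]["pixels"].astype(np.uint8)
print(cv2.minAreaRect(cv2.findNonZero(m)))
for i in range(2):
  snap("top"); marks("top",["box","box_back_left","box_back_right","lid_hinge","lid_front","tray","tray_front"])
E
```

```text
cols 205 335
front x = 0.6904 + 0.1118 y yaw deg -6.377721465379771 70 yrange -0.15037460337273462 0.19823505704658687
[[721, 210], [713, 192], [710, 175], [707, 157], [705, 140], [723, 123], [723, 106], [718, 88], [715, 71], [709, 53], [704, 36], [701, 19], [699, 1], [693, -16], [688, -33], [685, -50], [682, -68], [683, -85], [677, -102], [678, -119], [675, -136], [678, -153]]
((270.2230529785156, 147.78994750976562), (128.43380737304688, 37.37902069091797), 7.4314093589782715)
top box 0.73 [582  34  -4]
top box_back_right 0.68 [629 -71  22]
top lid_hinge 0.83 [643  16  85]
top lid_front 0.92 [661  15 200]
top tray 0.59 [744  24  -1]
top tray_front 0.71 [698  25  22]
top box 0.71 [581  38  -7]
top box_back_left 0.9 [668 106  16]
top box_back_right 0.8 [628 -71  24]
top lid_hinge 0.82 [641  16  83]
top lid_front 0.68 [663  13 204]
top tray 0.62 [746  23  -2]
top tray_front 0.64 [642  17  83]
```

Emit:
arm_command(
  steps="0 0 0 -30 0;0 0 0 -40 0;0 0 0 -40 0",
  squeeze=20,
)

```text
clock: 2.65
position: [0.2407, -0.6303, 0.4148]
tool_rot: [-0.001, 0.983, 0.181, -0.0]
wrist_force: [0.6, 0.1, -0.3]
gripper_width: 0.0439
finger_force: 0.0
```

Emit:
arm_command(
  steps="0 0 0 0 8.1;0 0 0 0 8.1;0 0 0 0 8.1;0 0 0 0 8.1;0 20 -44 0 0;0 20 -44 0 0;0 20 -44 0 0;0 20 -44 0 0;0 20 -44 0 0;0 20 -44 0 0;0 20 -44 0 0;0 20 -44 0 0;0 20 -44 0 0;0 20 -44 0 0;0 20 -44 0 0;0 20 -44 0 0;0 20 -44 0 0;0 20 -44 0 0;0 0 0 0 0",
)

```text
clock: 4.55
position: [0.6406, -0.074, 0.4132]
tool_rot: [-0.003, 0.996, -0.095, 0.0]
wrist_force: [-0.2, -0.5, -0.2]
gripper_width: -0.0002
finger_force: 0.0
```

```bash
python3 - <<'E'
from h import *
st()
E
```

```text
t 4.55 pos [640.6 -74.  413.2] F [-0.2 -0.5 -0.2] M [ 0.04  0.02 -0.01]
[[ 0.982 -0.188  0.001]
 [-0.188 -0.982  0.005]
 [-0.    -0.005 -1.   ]] w -0.00023587823748242765 q [ 0.17  0.36 -0.2   1.48  0.07  1.3  -1.8 ]
```

Emit:
arm_command(
  steps="0 20 -45 0 0;0 19 -45 0 0;0 0 0 40 0;0 0 0 40 0;0 0 0 40 0;0 0 0 30 0;0 0 0 0 0",
)

```text
clock: 5.25
position: [0.6915, -0.0029, 0.2587]
tool_rot: [0.001, 0.995, -0.1, -0.005]
wrist_force: [0.0, -1.0, -0.0]
gripper_width: 0.0001
finger_force: 0.0
```

```bash
python3 - <<'E'
from h import *
st()
a=snap("side");b=snap("top")
marks("top",["lid_hinge","lid_front"])
cv2.imwrite("pics/p1.png",cv2.resize(np.vstack([a[120:270,170:370],b[110:260,170:370]]),None,fx=2,fy=2,interpolation=3)[:,:,::-1])
E
```

```text
t 5.25 pos [691.5  -2.9 258.7] F [ 0. -1. -0.] M [-0.05  0.06 -0.02]
[[ 0.98  -0.199 -0.009]
 [-0.199 -0.98  -0.001]
 [-0.009  0.003 -1.   ]] w 0.0001460915372431331 q [ 0.05  0.56 -0.21  1.54  0.12  1.07 -1.95]
top lid_hinge 0.59 [642  19  85]
top lid_front 0.56 [660  17 199]
```

View pics/p1.png

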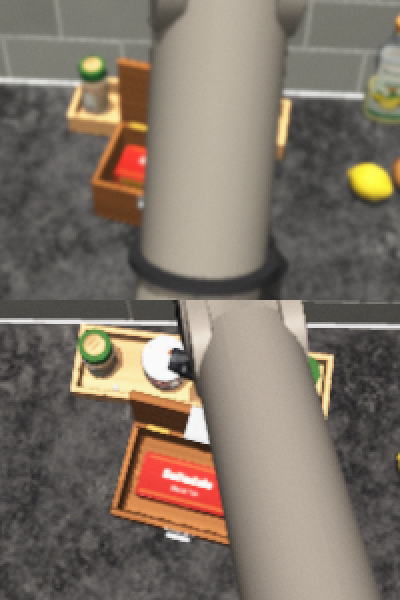

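Seen from above, the finger is behind the lid (tool at about pixel (262,145)) and not yet touching it. I'll start the arc slowly.

Emit:
arm_command(
  steps="0 -10 -11 -2 0;0 -9 0 -2 0;0 -8 0 0 0;0 -9 0 0 0;0 -9 0 -1 0;0 -10 0 1 0;0 -11 0 2 0;0 0 0 0 0",
)

```text
clock: 6.25
position: [0.6298, 0.0219, 0.2655]
tool_rot: [0.0, 0.995, -0.1, -0.001]
wrist_force: [1.0, 0.9, 0.1]
gripper_width: 0.0001
finger_force: 0.0
```

```bash
python3 - <<'E'
from h import *
st()
a=snap("side");b=snap("top")
marks("top",["lid_hinge","lid_front","box_back_left","box"])
marks("side",["lid_hinge","lid_front","box"])
E
```

```text
t 6.25 pos [629.8  21.9 265.5] F [1.  0.9 0.1] M [-0.01  0.01  0.  ]
[[ 0.98  -0.199 -0.002]
 [-0.199 -0.98  -0.   ]
 [-0.002  0.001 -1.   ]] w 7.4579498724661e-05 q [ 0.03  0.45 -0.23  1.69  0.12  1.01 -2.  ]
top lid_front 0.52 [ 616 -285    0]
top box_back_left 0.95 [667 107  19]
top box 0.77 [582  34  -2]
```

Emit:
arm_command(
  steps="0 -10 0 5 0;0 -10 0 6 0;0 -9 0 6 0;0 -9 0 6 0;0 -8 0 7 0;0 -8 0 7 0;0 -6 0 8 0;0 -6 0 9 0;0 0 0 0 0",
)

```text
clock: 7.6
position: [0.5653, 0.0347, 0.2102]
tool_rot: [0.0, 0.995, -0.1, -0.002]
wrist_force: [0.2, 0.7, -0.2]
gripper_width: 0.0002
finger_force: 0.0
```

```bash
python3 - <<'E'
from h import *
st()
a=snap("side");b=snap("top")
marks("top",["lid_hinge","lid_front","box_back_left","box","lid_tongue"])
cv2.imwrite("pics/p2.png",cv2.resize(np.vstack([a[120:270,170:370],b[110:260,170:370]]),None,fx=2,fy=2,interpolation=3)[:,:,::-1])
E
```

```text
t 7.6 pos [565.3  34.7 210.2] F [ 0.2  0.7 -0.2] M [-0.04  0.02 -0.04]
[[ 0.98  -0.199 -0.003]
 [-0.199 -0.98  -0.001]
 [-0.003  0.001 -1.   ]] w 0.0001914314999360591 q [ 0.02  0.42 -0.24  1.89  0.13  0.85 -2.06]
```

View pics/p2.png

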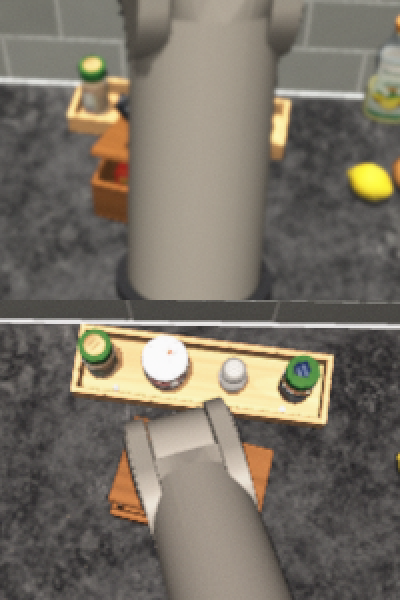

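Most of the lid board now lies over the box and it is still slightly open at the front, with the box unmoved. I'll keep lowering it onto the roller.

Emit:
arm_command(
  steps="0 -6 0 8 0;0 -6 0 8 0;0 -5 0 8 0;0 -4 0 3 0;0 0 0 2 0;0 0 0 0 0",
)

```text
clock: 8.55
position: [0.5462, 0.0389, 0.1826]
tool_rot: [0.0, 0.995, -0.1, -0.0]
wrist_force: [-0.4, -0.1, 0.1]
gripper_width: 0.0
finger_force: 0.0
```

Emit:
arm_command(
  steps="0 0 0 3 0;0 0 0 2 0;0 0 0 0 0",
)

```text
clock: 8.85
position: [0.5465, 0.0391, 0.1787]
tool_rot: [-0.0, 0.995, -0.1, 0.0]
wrist_force: [-3.1, 0.1, 8.0]
gripper_width: 0.0001
finger_force: 3.6
```

Emit:
arm_command(
  steps="0 0 0 2 0;0 0 0 0 0",
)

```text
clock: 9.05
position: [0.5462, 0.0392, 0.1762]
tool_rot: [-0.0, 0.995, -0.1, -0.0]
wrist_force: [-3.5, 0.4, 4.3]
gripper_width: -0.0002
finger_force: 2.4
```

Emit:
arm_command(
  steps="0 0 0 2 0;0 0 0 0 0",
)

```text
clock: 9.25
position: [0.5465, 0.039, 0.1738]
tool_rot: [-0.0, 0.995, -0.1, 0.0]
wrist_force: [-1.0, 0.2, -0.4]
gripper_width: -0.0001
finger_force: 0.1
```

Emit:
arm_command(
  steps="0 0 0 2 0;0 0 0 0 0",
)

```text
clock: 9.45
position: [0.5467, 0.0388, 0.1718]
tool_rot: [-0.0, 0.995, -0.1, 0.0]
wrist_force: [0.5, 0.4, -0.1]
gripper_width: -0.0001
finger_force: 0.0
```

Emit:
arm_command(
  steps="0 0 0 2 0;0 0 0 0 0",
)

```text
clock: 9.65
position: [0.5468, 0.0389, 0.1714]
tool_rot: [0.0, 0.995, -0.1, 0.0]
wrist_force: [-4.2, -0.1, 15.4]
gripper_width: -0.0003
finger_force: 7.7
```

Emit:
arm_command(
  steps="0 0 0 -10 0;0 0 0 -30 0;0 0 0 -30 0;100 -35 0 0 0;100 -35 0 0 0;100 0 0 0 0",
)

```text
clock: 10.25
position: [0.4738, 0.0534, 0.2397]
tool_rot: [0.001, 0.995, -0.099, -0.002]
wrist_force: [-0.2, -0.1, 0.8]
gripper_width: 0.0429
finger_force: 0.0
```

```bash
python3 - <<'E'
from h import *
st()
a=snap("side");b=snap("top")
marks("top",["lid_hinge","lid_front","box_back_left","box_back_right","box","lid_tongue","tray_front","tray"])
marks("side",["lid_hinge","lid_front","box_back_left","box_back_right","box","lid_tongue","tray_front","tray"])
g=traylines()
cv2.imwrite("pics/p3.png",cv2.resize(np.vstack([a[120:270,170:370],b[110:260,170:370]]),None,fx=2,fy=2,interpolation=3)[:,:,::-1])
E
```

```text
t 10.25 pos [473.8  53.4 239.7] F [-0.2 -0.1  0.8] M [ 0.03 -0.03 -0.02]
[[ 0.98  -0.197 -0.003]
 [-0.197 -0.98  -0.001]
 [-0.003  0.002 -1.   ]] w 0.04294014106879311 q [-0.    0.25 -0.28  2.06  0.09  0.84 -2.1 ]
top lid_hinge 0.57 [638  19  85]
top lid_front 0.98 [530  45 101]
top box 0.88 [583  34  -3]
top lid_tongue 0.51 [750  24  -1]
top tray_front 0.3 [530  44 101]
top tray 0.88 [748  21  -3]
side lid_tongue 0.29 [519 335  -4]
side tray 0.74 [ 621 -283    2]
cols 205 335
front x = 0.6891 + 0.1053 y yaw deg -6.013925003154595 123 yrange -0.1532192964405878 0.19823505704658687
```

View pics/p3.png

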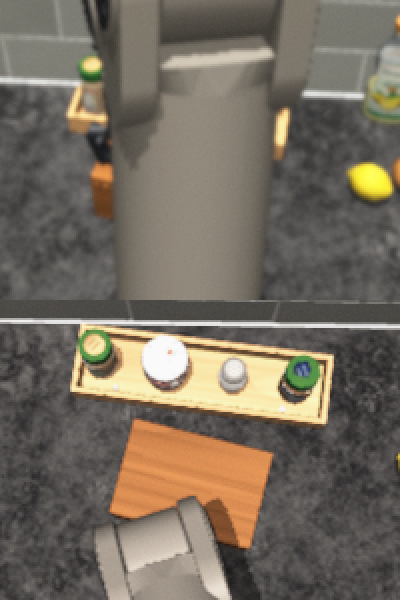

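The lid lies flat on the box: its back corners are at about (237,170) and (306,187) in the top view, and the tray front is still clear of it. I'll compute the box pose from the lid outline.

```bash
cat >> h.py <<'E'
def lidpose():
    g=ground("top",[(237.5,170),(306,187.5),(225,216)],.099); print(np.round(g*1000,0))
def boxfit():
    m=finder.outline_of("top","lid_front")[0]["pixels"]
    cols=np.where(m.any(0))[0]; up=np.array([(c+.5,np.where(m[:,c])[0].min()) for c in cols])
    g=ground("top",up,.099); print("back-edge pts",np.round(g[::8,:2]*1000).astype(int).tolist())
    k=np.ones(len(g),bool); k[:5]=k[-5:]=False
    for _ in range(8):
        p=np.polyfit(g[k,1],g[k,0],1); k=abs(g[:,0]-np.polyval(p,g[:,1]))<.003; k[:3]=k[-3:]=False
    print("back x=%.4f+%.4fy"%(p[1],p[0]),"yaw",-np.degrees(np.arctan(p[0])),k.sum(),g[k,1].min(),g[k,1].max())
E
python3 - <<'E'
from h import *
snap("top"); lidpose(); boxfit()
E
```

```text
[[664. 108.  99.]
 [621. -73.  99.]
 [542. 137.  99.]]
back-edge pts [[555, 138], [627, 120], [664, 100], [659, 78], [652, 57], [650, 36], [645, 15], [640, -6], [635, -27], [630, -48], [623, -69]]
back x=0.6402+0.2353y yaw -13.24022950377791 66 -0.06385176955643551 0.10766041567810306
```

Emit:
arm_command(
  steps="100 0 0 0 -5.3;100 0 0 40 0;100 0 0 40 0;100 0 0 40 0;100 0 0 9 0;100 0 0 0 0;100 0 0 0 0",
)

```text
clock: 12.0
position: [0.4788, 0.0531, 0.1122]
tool_rot: [-0.0, 0.999, -0.054, 0.001]
wrist_force: [1.4, 0.3, 0.8]
gripper_width: 0.0855
finger_force: 0.0
```

Emit:
arm_command(
  steps="100 10 0 0 0;100 10 0 0 0;100 5 0 0 0;100 5 0 0 0;100 0 0 0 0",
)

```text
clock: 12.5
position: [0.5069, 0.0492, 0.1113]
tool_rot: [0.0, 0.998, -0.055, -0.001]
wrist_force: [-3.0, 1.0, -0.7]
gripper_width: 0.0855
finger_force: 0.0
```

```bash
python3 - <<'E'
from h import *
st();snap("top"); boxfit(); marks("top",["box"])
E
```

```text
t 12.5 pos [506.9  49.2 111.3] F [-3.   1.  -0.7] M [ 0.17  0.5  -0.24]
[[ 0.994 -0.11  -0.003]
 [-0.11  -0.994 -0.001]
 [-0.003  0.001 -1.   ]] w 0.08552682688115537 q [-0.03  0.5  -0.24  2.08  0.21  0.59 -2.09]Traceback (most recent call last):
  File "<stdin>", line 2, in <module>
  File "h.py", line 39, in boxfit
    m=finder.outline_of("top","lid_front")[0]["pixels"]
      ~~~~~~~~~~~~~~~~~~~~~~~~~~~~~~~~~~~~^^^
IndexError: list index out of range
```

Emit:
arm_command(
  steps="100 5 0 0 0;100 5 0 0 0;100 5 0 0 0;100 5 0 0 0;100 5 0 0 0;100 0 0 0 0",
)

```text
clock: 13.2
position: [0.5339, 0.047, 0.1111]
tool_rot: [-0.0, 0.999, -0.054, 0.001]
wrist_force: [-0.6, -0.2, 0.7]
gripper_width: 0.0856
finger_force: 0.0
```

```bash
sed -i 's/"lid_front")\[0\]\["pixels"\]/"box")[0]["pixels"]/' h.py; python3 - <<'E'
from h import *
st();b=snap("top"); a=snap("side");marks("top",["box"])
cv2.imwrite("pics/p4.png",cv2.resize(np.vstack([a[120:270,170:370],b[110:260,170:370]]),None,fx=2,fy=2,interpolation=3)[:,:,::-1])
E
```

```text
t 13.2 pos [533.9  47.  111.1] F [-0.6 -0.2  0.7] M [ 0.02  0.12 -0.07]
[[ 0.994 -0.108  0.002]
 [-0.108 -0.994  0.   ]
 [ 0.002 -0.001 -1.   ]] w 0.08561666608549277 q [-0.02  0.53 -0.24  2.02  0.21  0.61 -2.07]
top box 0.72 [608  33  -2]
```

View pics/p4.png

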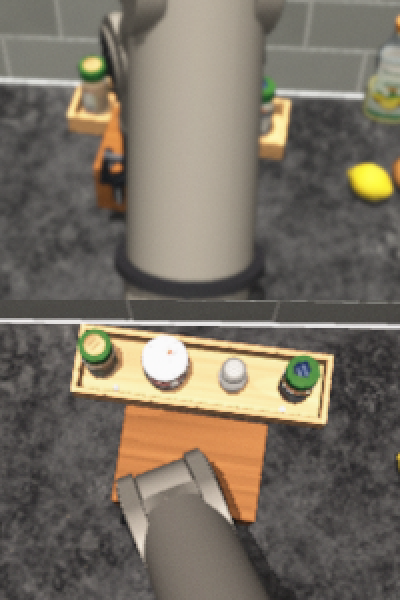

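The box is now squared up with the tray: its back edge runs (125,405)–(268,423), parallel to the tray front. A gap of about 15–18 mm remains, so I'll push on gently until the force rises.

Emit:
arm_command(
  steps="100 4 0 0 0;100 4 0 0 0;100 3 0 0 0;100 0 0 0 0",
)

```text
clock: 13.75
position: [0.5431, 0.0458, 0.1107]
tool_rot: [0.0, 0.999, -0.054, -0.001]
wrist_force: [-2.5, 0.3, -1.1]
gripper_width: 0.0851
finger_force: 0.0
```

Emit:
arm_command(
  steps="100 2 0 0 0;100 1 0 0 0;100 0 0 0 0",
)

```text
clock: 14.05
position: [0.546, 0.0455, 0.1107]
tool_rot: [0.0, 0.999, -0.054, -0.0]
wrist_force: [-5.5, 1.9, -0.1]
gripper_width: 0.0855
finger_force: 0.0
```

Emit:
arm_command(
  steps="100 2 0 0 0;100 0 0 0 0",
)

```text
clock: 14.25
position: [0.5483, 0.0452, 0.1108]
tool_rot: [0.0, 0.999, -0.054, -0.0]
wrist_force: [-3.5, 0.3, -1.2]
gripper_width: 0.0854
finger_force: 0.0
```

Emit:
arm_command(
  steps="100 2 0 0 0;100 0 0 0 0",
)

```text
clock: 14.45
position: [0.5504, 0.045, 0.1108]
tool_rot: [-0.0, 0.999, -0.054, -0.0]
wrist_force: [-3.9, 1.1, -0.8]
gripper_width: 0.0857
finger_force: 0.0
```

Emit:
arm_command(
  steps="100 2 0 0 0;100 0 0 0 0",
)

```text
clock: 14.65
position: [0.5525, 0.0448, 0.1109]
tool_rot: [-0.0, 0.999, -0.054, 0.0]
wrist_force: [-3.8, 1.2, -2.5]
gripper_width: 0.0854
finger_force: 0.0
```

```bash
python3 - <<'E'
from h import *
st()
E
```

```text
t 14.65 pos [552.5  44.8 110.9] F [-3.8  1.2 -2.5] M [ 0.11  0.58 -0.05]
[[ 0.994 -0.108  0.   ]
 [-0.108 -0.994  0.   ]
 [ 0.    -0.    -1.   ]] w 0.08536747764619687 q [-0.01  0.55 -0.23  1.97  0.21  0.64 -2.05]
```

Emit:
arm_command(
  steps="100 2 0 0 0;100 0 0 0 0",
)

```text
clock: 14.85
position: [0.5541, 0.0447, 0.1108]
tool_rot: [-0.0, 0.999, -0.054, -0.0]
wrist_force: [-5.1, 0.4, 0.1]
gripper_width: 0.0854
finger_force: 0.0
```

Emit:
arm_command(
  steps="100 2 0 0 0;100 0 0 0 0",
)

```text
clock: 15.05
position: [0.5544, 0.0448, 0.1105]
tool_rot: [0.0, 0.999, -0.054, -0.002]
wrist_force: [-10.9, 1.3, 3.0]
gripper_width: 0.0855
finger_force: 0.0
```

```bash
python3 - <<'E'
from h import *
st()
E
```

```text
t 15.05 pos [554.4  44.8 110.5] F [-10.9   1.3   3. ] M [ 0.21  1.69 -0.42]
[[ 0.994 -0.109 -0.004]
 [-0.109 -0.994  0.   ]
 [-0.004  0.    -1.   ]] w 0.08549477174469462 q [-0.01  0.56 -0.23  1.97  0.2   0.65 -2.05]
```

Emit:
arm_command(
  steps="100 1 0 0 0;100 0 0 0 0;100 0 0 0 0",
)

```text
clock: 15.35
position: [0.5546, 0.0449, 0.1102]
tool_rot: [0.0, 0.999, -0.054, -0.003]
wrist_force: [-12.9, 4.0, 3.7]
gripper_width: 0.0856
finger_force: 0.0
```

```bash
python3 - <<'E'
from h import *
st()
E
```

```text
t 15.35 pos [554.6  44.9 110.2] F [-12.9   4.    3.7] M [ 0.36  2.02 -0.5 ]
[[ 0.994 -0.109 -0.006]
 [-0.109 -0.994  0.   ]
 [-0.006  0.001 -1.   ]] w 0.08555730219823034 q [-0.01  0.56 -0.23  1.97  0.2   0.65 -2.05]
```

Emit:
arm_command(
  steps="100 -10 0 0 0;100 -30 0 0 0;100 -30 0 0 0;100 0 0 -40 0;100 0 0 -40 0;100 0 0 -40 0;100 0 45 -40 0;100 0 45 -40 0;100 0 45 0 0;100 0 45 0 0;100 0 45 0 0;100 0 45 0 0;100 0 45 0 0;100 0 45 0 0;100 0 45 0 0;100 0 0 0 0",
)

```text
clock: 16.95
position: [0.4438, -0.3435, 0.2983]
tool_rot: [0.003, 0.998, -0.059, 0.001]
wrist_force: [-0.3, 0.9, -0.1]
gripper_width: 0.0854
finger_force: 0.0
```

```bash
python3 - <<'E'
from h import *
st();b=snap("top"); a=snap("side")
for c in("top","side"): marks(c,["box","lid_front","lid_tongue","lid_hinge","tray","tray_front","box_back_left","box_back_right"])
boxfit(); traylines()
cv2.imwrite("pics/p5.png",cv2.resize(np.vstack([a[130:255,185:335],b[110:235,190:340]]),None,fx=2.4,fy=2.4,interpolation=3)[:,:,::-1])
E
```

```text
t 16.95 pos [ 443.8 -343.5  298.3] F [-0.3  0.9 -0.1] M [ 0.03  0.01 -0.01]
[[ 0.993 -0.118  0.002]
 [-0.118 -0.993 -0.006]
 [ 0.003  0.006 -1.   ]] w 0.08538228365229203 q [ 0.58  0.3  -0.04  1.84  0.02  1.   -1.16]
top box 0.88 [628  33  -2]
top lid_front 0.57 [576  37  99]
top lid_tongue 0.7 [550  41  51]
top lid_hinge 0.77 [691  26  83]
top tray 0.91 [748  22  -2]
top tray_front 0.73 [699  27  22]
top box_back_left 0.46 [744  21  -2]
side box 0.9 [628  32   4]
side lid_front 0.69 [580  38 101]
side lid_tongue 0.8 [548  40  53]
side lid_hinge 0.69 [628  34   2]
side tray 0.55 [743  21   3]
back-edge pts [[579, 134], [702, 117], [699, 95], [697, 74], [692, 53], [690, 32], [688, 10], [685, -11], [686, -32], [683, -53]]
back x=0.6879+0.1092y yaw -6.2338990007108634 68 -0.058055137660675576 0.11930097793749316
cols 205 335
front x = 0.3569 + 2.7129 y yaw deg -69.76553061414955 1 yrange 0.13155413914141584 0.13155413914141584h.py:33: RankWarning: Polyfit may be poorly conditioned
  p=np.polyfit(g[k,1],g[k,0],1); r=g[:,0]-np.polyval(p,g[:,1]); k=(abs(r)<.004); k[:4]=k[-4:]=False
h.py:33
[... 228 characters left out ...]
[k,0],1); r=g[:,0]-np.polyval(p,g[:,1]); k=(abs(r)<.004); k[:4]=k[-4:]=False
h.py:33: RankWarning: Polyfit may be poorly conditioned
  p=np.polyfit(g[k,1],g[k,0],1); r=g[:,0]-np.polyval(p,g[:,1]); k=(abs(r)<.004); k[:4]=k[-4:]=False
h.py:33: RankWarning: Polyfit may be poorly conditioned
  p=np.polyfit(g[k,1],g[k,0],1); r=g[:,0]-np.polyval(p,g[:,1]); k=(abs(r)<.004); k[:4]=k[-4:]=False
h.py:33: RankWarning: Polyfit may be poorly conditioned
  p=np.polyfit(g[k,1],g[k,0],1); r=g[:,0]-np.polyval(p,g[:,1]); k=(abs(r)<.004); k[:4]=k[-4:]=False
h.py:33: RankWarning: Polyfit may be poorly conditioned
  p=np.polyfit(g[k,1],g[k,0],1); r=g[:,0]-np.polyval(p,g[:,1]); k=(abs(r)<.004); k[:4]=k[-4:]=False
```

View pics/p5.png

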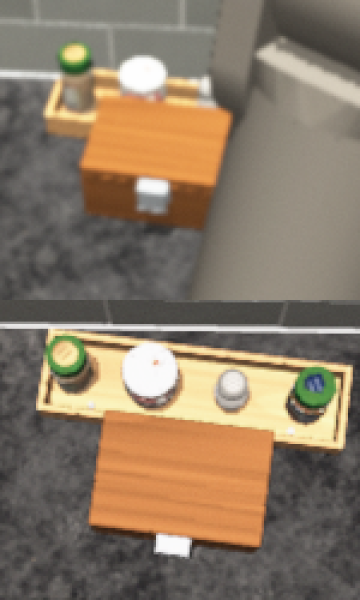

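The lid is shut with the tongue down over the catch. The box's back edge is parallel to the tray front (both yawed about −6.2°), touching it and well inside both ends, and the jars have not moved. I'm handing in.

```bash
python3 -c "
from h import *
print(env.job_done())"
```

```text
the job is handed in; nothing more can be done
None
```

The lid was lowered slowly and latched shut, and the box now sits flush along the tray front, inside both ends, with the jars, lemon and tomato left untouched; the job is handed in.

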